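# Seat a tube block in the thermoshaker and lock it

### The arm

A 6-joint arm with a two-finger parallel gripper is mounted at the origin on a cart in front of the work surface, level with it; the furniture and walls round the work are solid. World frame = base frame: x ahead of the robot, y to its left, z up, the work surface at z = 0. Lengths are in m, angles in rad, forces in N, time in s.
With the tool pointing down it reaches from about 0.275 to 0.875 m from the base axis. Payload 12.5 kg.
Tool frame: the origin (TCP) lies at the very end of the fingers, on their centre line; the grasp point (between the pads) lies 19 mm behind it; x points along the fingers, y is the direction in which the jaws open and shut, and the axes are right-handed (so a half turn about x gives the same grasp; the last joint's range is limited). The gripper opens to 85 mm and grips with 20 to 120 N. Pads are 22 mm wide; open, the fingers measure 114 mm over their backs; the gripper's body (76 mm by 85 mm) begins 54 mm behind the grasp point. The pads swing forward as they close: fully open they stand 13 mm farther back than shut.
Start: joints at [1.051, 0.351, 1.652, -0, 1.139, -0.085], TCP at [0.232, 0.499, 0.231] pointing down, gripper open.
Joint ranges: [-2.75, 2.75], [-0.79, 2.1], [0.01, 2.65], [-1.57, 4.71], [0.07, 3.14], [-2.87, 2.87]. Speed limits (rad/s): [2.22, 2.22, 2.79, 3.14, 3.14, 3.14].

### API

Orientations are given as a 3x3 rotation matrix whose columns are the frame's x, y, z axes.
In Python, from bench import manip gives the robot as it stands. Calls block until the motion is done:
- manip.move_ptp(position, orientation): joint-space move of the TCP to a pose.
- manip.move_l(position, attitude=None, max_speed=0.15): straight line of the TCP; attitude=None keeps the orientation; max_speed is the mean speed in m/s.
- manip.move_j(angles): joint-space move.
- manip.set_gripper(opening, effort=None): opening from 0.0 (shut) to 1.0 (fully open); effort is the grip in N (None keeps the last); returns when the fingers have stopped.
- manip.dwell(seconds).
- manip.inverse_kinematics(position, orientation): joint angles nearest the present ones, or None.
- manip.grab_frame(name): name is "scene" or "side" or "wrist"; returns (picture, depth): 480x640x3 uint8, red, green, blue; 480x640 float32, m along the optical axis (not along the pixel's ray), 0 where there is no reading.
- manip.get_calibration(name): a dict with "camera_matrix" (3x3 intrinsics, pixels), "R" (3x3) and "t" (3): a world point X has camera coordinates R X + t. Camera axes: x right, y down, z forward; pixel columns grow to the right and rows downward; lengths in m; the calibration is good to about 2 mm. The wrist camera is an equidistant fisheye: a pixel r from the principal point sees the ray r / f radians off the axis. A picture is of the moment at which its call begins: read the wrist's pose just before it. get_calibration takes no time and is no camera call; for the wrist camera it gives the pose at the moment of the call.
A pose or a line that the arm cannot do raises manip.Unreachable and nothing moves.
- manip.sign_off(): hands the job in, once; it reports no verdict.
Trained networks look in the newest picture that a camera, given by its name, has taken for a name from the list of things; names that differ only in an ending like _2 or _b are one class to them, and where a whole thing is asked for, a point or a joint stands for the part that bears it (a point fixed in the world has none). Each returns a list of dicts, best first, with "confidence" (0 to 1); they miss things now and then, are a little off and sometimes report something else, mostly with a low value. They report only what shows in the picture. A call takes as long as a camera call. They do not tell look-alikes from the thing itself.
- manip.look_for(camera, name): "at" ([x, y, z] in m, in world coordinates, good to about 4 mm: the middle of the surface that is visible of it).
Readings, each from a call of its own:
- manip.current_time(): time.
- manip.current_qpos(): joint angles.
- manip.current_joint_vel(): joint speeds.
- manip.current_joint_torque(): joint torques, N m.
- manip.current_ee_pos(): TCP position.
- manip.current_tcp_rot(): TCP orientation.
- manip.current_force(): force on the tool from outside, world axes, zero at the start.
- manip.current_ft_torque(): the same for the moment, N m.
- manip.current_grip_width(): opening from 0.0 (shut) to 1.0 (fully open).
Only numpy, scipy, OpenCV 4.12 (cv2) and the standard library are available. Lean on these libraries where they do the work, as an engineer would, in place of code of your own. Each camera call takes 0.05 s, during which the arm holds its last target.

### The job

Seat the loose aluminium tube block in the pocket of the thermoshaker's platform, flat on the pocket floor, without forcing it: the pocket is a close fit and its exact place is not known, but slid lightly over the deck along the raised rear stop the block drops in of itself. Then push the red-knobbed slide latch fully home over the block's foot and let go. Leave the other things on the bench where they are.

Things in the scene. Friction and masses are not known exactly. Their poses are not given: they have to be found in the camera images.
- tube_block: Loose aluminium tube block, 0.18-0.34 kg, 84 (x) x 60 (y) x 24 (z) mm, lying flat on the bench; holes on top, some with low white or yellow caps (4 mm, not solid). Along both 60 mm ends runs a foot 10 mm long and 9 mm high; the middle 64 x 60 mm is 24 mm high with plain sides, to be gripped across y. The same after a half turn. Origin: centre of the underside; x along 84 mm.
- shaker: Thermoshaker housing, fixed, white, 240 (x) x 150 (y) mm. Origin: centre of its footprint on the bench; control panel at -x, rear +x. It carries an aluminium platform, 170 x 124 mm, square to it, deck 72 mm above the bench. The motor stalled anywhere on its orbit: platform, pocket, stop and latch together stand up to 6 mm off their average in x and in y, unmeasured; they do not give.
- pocket_mean (a point): AVERAGE place of the pocket's centre at deck height (see shaker: the true one is up to 6 mm off in x and in y); a point of the housing, axes as the shaker. Pocket: dark floor, sharp edges, 86.4 (x) x 62.4 (y) mm, 5 mm deep; the block fits with 1.2 mm to spare each side. Free deck: 30 mm on either side, 24 mm in front up to the drawn-back latch. Block and platform must never be pressed or knocked together with over 60 N.
- stop_mean (a point): AVERAGE place of the top front edge of the rear stop, at its middle (true one up to 6 mm off, moving with the pocket). The stop is a bar behind the pocket, as wide as it (62 mm), 18 mm deep (x), 6 mm above the deck. Its front face is one plane with the pocket's rear wall: a block that touches it squarely is right in x and needs only to be found in y.
- latch (a joint): Slide latch in front of the pocket, m: 0 = drawn back, 0.032 = fully home (towards the shaker's +x). Starts at 0 to 0.003, about 2 N friction, stays where left. Steel tongue 30 mm wide, 5 mm thick, underside 5 mm above the deck: passes 1 mm over the foot of a seated block, strikes the foot of one that has not dropped in. Home, its tip is 8 mm beyond the pocket's front edge.
- knob_mean (a point): AVERAGE place of the middle of the latch's upright red knob with the latch at 0 (true one: up to 6 mm off with the platform, plus the latch's value along +x). Knob 15 mm across, 21 mm high; its middle is 20.5 mm above the deck. Push it towards the shaker's +x or pinch it from above. The latch plate under it is 10 mm above the deck, the dark guide rails beside it 12 mm, 33 mm apart.
- tip_box: Bystander: pipette-tip box with a clear lid, 76 x 118 x 68 mm. Origin: centre of the underside.
- timer: Bystander: small white bench timer lying flat, 68 x 62 x 19 mm. Origin: centre of the underside.
- slide_box: Bystander: flat green slide box, 90 x 156 x 33 mm. Origin: centre of the underside.
- bottle_amber: Bystander: amber bottle with a black cap standing in front of the black computer (another one far back is fixed), 58 mm across, 116 mm high. Origin: centre of the underside.
Not all that is in view belongs to the job. Several things have the shape of the tube_block; the one meant has the colours described above.

How it is judged:
On the way, in this order (a step that is already met when the one before it is completed fails the run):
1. the block has dropped into the pocket and lies flat on its floor, with the latch still drawn back (z of tube_block in the frame of shaker below 0.0685 m and angle between tube_block's own z axis and vertical below 0.02 rad and x of tube_block in the frame of shaker between 0.04 and 0.058 m and y of tube_block in the frame of shaker between -0.009 and 0.009 m and angle between the x axis of tube_block and the x axis of shaker, either way round below 0.06 rad and value of joint latch below 0.012 m), for 0.2 s.
2. the latch is pushed home over the block's foot (z of tube_block in the frame of shaker below 0.0685 m and angle between tube_block's own z axis and vertical below 0.02 rad and x of tube_block in the frame of shaker between 0.04 and 0.058 m and y of tube_block in the frame of shaker between -0.009 and 0.009 m and angle between the x axis of tube_block and the x axis of shaker, either way round below 0.06 rad and value of joint latch above 0.029 m), for 0.2 s.
At the end, for the whole second after the job is handed in: The block rests in the pocket: underside within 1.5 mm of the pocket floor, level within 0.02 rad, square within 0.06 rad, centre within 9 mm in x and y of the pocket's average place on the housing (only in the pocket can it lie so low). Latch at least 29 of 32 mm home. Nothing is held (all of step 2 and linear speed of tube_block below 0.01 m/s); the robot touches nothing.
It fails at once if the block and the platform or latch are pressed together with more than 60 N (contact force between tube_block and shaker above 60 N).
It fails at once if a bystander is moved by more than 20 mm (distance of any of tip_box, timer, slide_box, bottle_amber from where it was at the start of the episode above 0.02 m).
It also fails if it takes over 72 s, if anything falls off the work surface, if the arm or the gripper's body presses on something with over 40 N, if the wrist force passes 120 N, or if a joint passes its speed limit or range.

## Working session

There is one attempt and no reset: what is moved stays moved. The work goes in short steps, each a Python script; the robot and the scene stay as the last script left them, time stands still between calls to the robot, and variables do not carry over. Pictures are saved under pics/ and viewed, and the job is handed in when it is done.

```bash
ls; mkdir -p pics
python3 - <<'E'
from bench import manip
import cv2,numpy as np
for n in ["scene","side","wrist"]:
    p,d=manip.grab_frame(n); cv2.imwrite(f"pics/{n}0.png",p[:,:,::-1]); np.save(f"pics/{n}0.npy",d)
    c=manip.get_calibration(n); print(n,c)
    for t in ["tube_block","shaker"]:
        print(t,[(np.round(r["at"],3),round(r["confidence"],2)) for r in manip.look_for(n,t)])
print(manip.current_time(),manip.current_tcp_rot().round(3) if hasattr(manip.current_tcp_rot(),'round') else manip.current_tcp_rot())
E
```

```text
pics
scene {'camera_matrix': array([[548.05320729,   0.        , 314.49049384],
       [  0.        , 548.05320729, 243.20101945],
       [  0.        ,   0.        ,   1.        ]]), 'R': array([[-0.27623067, -0.96108139, -0.0043797 ],
       [-0.8549667 ,  0.247808  , -0.45565681],
       [ 0.43900861, -0.12212189, -0.89014476]]), 't': array([0.02872359, 0.54735347, 1.11441311])}
tube_block [(array([0.528, 0.03 , 0.025]), 0.89), (array([0.444, 0.129, 0.026]), 0.61)]
shaker [(array([ 0.486, -0.2  ,  0.068]), 0.68), (array([0.614, 0.176, 0.086]), 0.63)]
side {'camera_matrix': array([[443.38816798,   0.        , 318.33135246],
       [  0.        , 443.38816798, 233.12382839],
       [  0.        ,   0.        ,   1.        ]]), 'R': array([[-0.98411489, -0.17750728,  0.00300872],
       [-0.12044775,  0.65513008, -0.74585315],
       [ 0.13042326, -0.73436758, -0.66610362]]), 't': array([0.51963684, 0.2401346 , 0.8573163 ])}
tube_block [(array([0.456, 0.145, 0.024]), 0.7), (array([0.533, 0.043, 0.021]), 0.57), (array([ 0.471, -0.206,  0.079]), 0.44)]
shaker [(array([ 0.5  , -0.171,  0.053]), 0.81)]
wrist {'camera_matrix': array([[371.64829954,   0.        , 319.41639881],
       [  0.        , 371.64829954, 237.7966706 ],
       [  0.        ,   0.        ,   1.        ]]), 'R': array([[ 4.20765610e-01,  9.07168959e-01, -8.83844722e-04],
       [ 8.73307592e-01, -4.04795845e-01,  2.71061200e-01],
       [ 2.45540530e-01, -1.14825099e-01, -9.62561710e-01]]), 't': array([-0.55018189, -0.03500295,  0.3784378 ])}
tube_block [(array([0.432, 0.127, 0.021]), 0.71), (array([0.493, 0.034, 0.007]), 0.54)]
shaker []
0.45 [[-0.     0.421  0.907]
 [-0.     0.907 -0.421]
 [-1.    -0.    -0.   ]]
```

View pics/scene0.png

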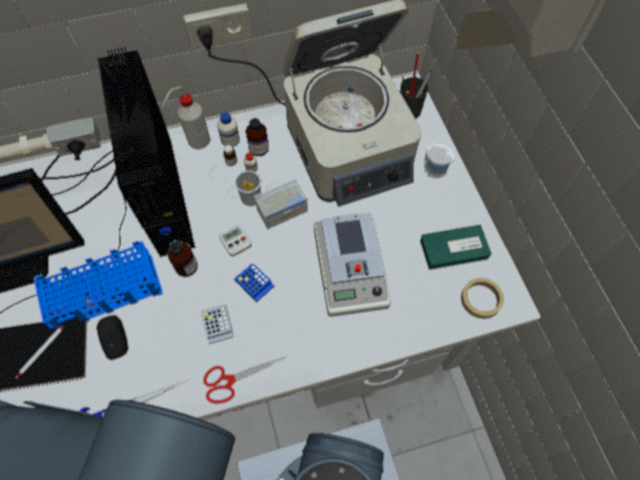

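View pics/side0.png

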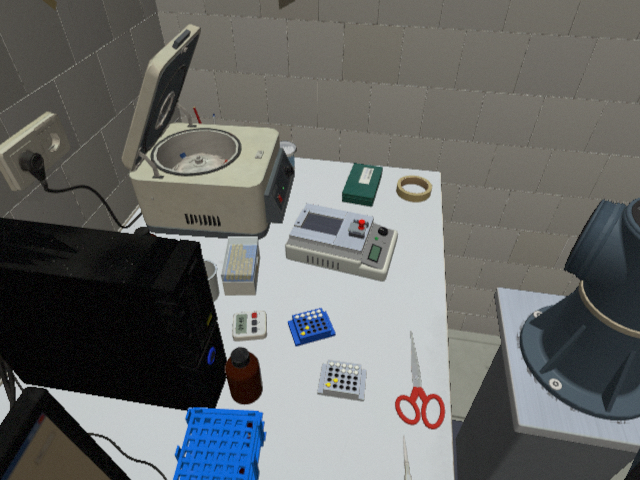

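View pics/wrist0.png

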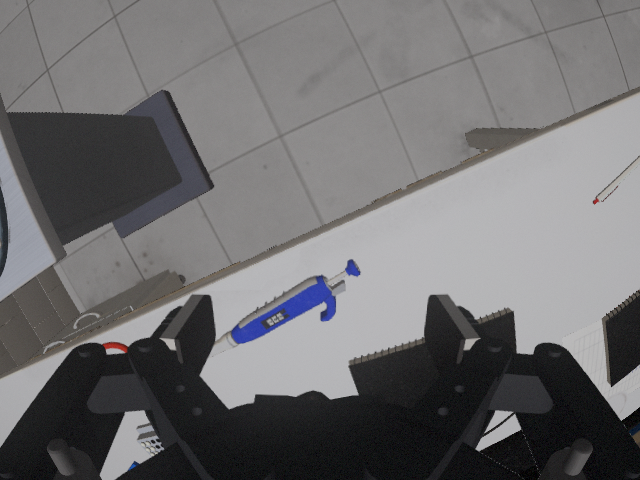

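```bash
cat > h.py <<'E'
import numpy as np,cv2
from bench import manip
def cloud(n,d,c=None):
    c=c or manip.get_calibration(n); K=c["camera_matrix"]
    v,u=np.mgrid[0:480,0:640].astype(float)
    x=(u-K[0,2])/K[0,0]; y=(v-K[1,2])/K[1,1]
    if n=="wrist":
        r=np.hypot(x,y)+1e-9; s=np.tan(np.minimum(r,1.4))/r; x=x*s;y=y*s
    P=np.stack([x*d,y*d,d],-1)
    return (P-c["t"])@c["R"]
def pix(n,p,c=None):
    c=c or manip.get_calibration(n);K=c["camera_matrix"]
    q=np.asarray(p)@c["R"].T+c["t"]
    x=q[...,0]/q[...,2];y=q[...,1]/q[...,2]
    if n=="wrist":
        r=np.hypot(x,y)+1e-12;s=np.arctan(r)/r;x=x*s;y=y*s
    return np.stack([x*K[0,0]+K[0,2],y*K[1,1]+K[1,2]],-1)
def ray(n,uv,z,c=None):
    c=c or manip.get_calibration(n);K=c["camera_matrix"]
    uv=np.asarray(uv,float);x=(uv[...,0]-K[0,2])/K[0,0];y=(uv[...,1]-K[1,2])/K[1,1]
    if n=="wrist":
        r=np.hypot(x,y)+1e-12;s=np.tan(r)/r;x=x*s;y=y*s
    D=np.stack([x,y,np.ones_like(x)],-1)@c["R"]; C=-c["R"].T@c["t"]
    return C+D*((z-C[2])/D[...,2])[...,None]
E
python3 - <<'E'
from h import *
for n in ["scene","side"]:
    d=np.load(f"pics/{n}0.npy");P=cloud(n,d); ok=d>0
    def rect(m,l):
        print(n,l,m.sum(),np.median(P[m][:,2]).round(4), cv2.minAreaRect((P[m][:,:2]*1000).astype(np.float32)))
    X,Y,Z=P[...,0],P[...,1],P[...,2]
    near=ok&(abs(X-.45)<.075)&(abs(Y-.14)<.06)
    print(np.median(Z[near&(Z<.005)]))
    rect(near&(Z>.018)&(Z<.035),"blk")
    b=ok&(X>.33)&(X<.64)&(Y>-.30)&(Y<-.09)
    h=np.histogram(Z[b],bins=np.arange(-.004,.12,.004));print(h[0])
    rect(b&(Z>.066)&(Z<.078),"deck")
    rect(b&(Z>.03)&(Z<.065),"hous")
    img=cv2.imread(f"pics/{n}0.png")
    x0,y0=(300,200) if n=="scene" else (270,185)
    cv2.imwrite(f"pics/{n}0z.png",cv2.resize(img[y0:y0+120,x0:x0+140],None,fx=5,fy=5,interpolation=cv2.INTER_CUBIC))
E
```

```text
-0.001789139454338787
scene blk 681 0.0236 ((455.3877258300781, 138.13662719726562), (66.18267059326172, 60.21070861816406), 0.7952622175216675)
[2232 1140   58    7   21   50   38   49   54   83  225  405  414  560
  573  213  187  645 1275  838  221  161   59    7    3   10   18    7
    0    0]
scene deck 2613 0.071 ((531.268798828125, -215.92880249023438), (124.82447052001953, 173.87501525878906), 82.19784545898438)
scene hous 2815 0.0499 ((502.0074462890625, -205.8528289794922), (150.97560119628906, 239.021240234375), 82.3819580078125)
-0.0018699667397192297
side blk 1101 0.0232 ((458.9301452636719, 138.7660675048828), (63.978477478027344, 62.40669631958008), 1.0839385986328125)
[2917  148   19   70  111  127  130  135  136  159  287  430  366  511
  609   97  153  652 1376  250  168  138   19    3    6    8   23    0
    0    0]
side deck 1991 0.0704 ((534.4690551757812, -214.44326782226562), (127.82078552246094, 171.125244140625), 81.85762786865234)
side hous 2841 0.0489 ((506.8394775390625, -203.1165008544922), (152.52037048339844, 239.12005615234375), 82.25465393066406)
```

View pics/scene0z.png

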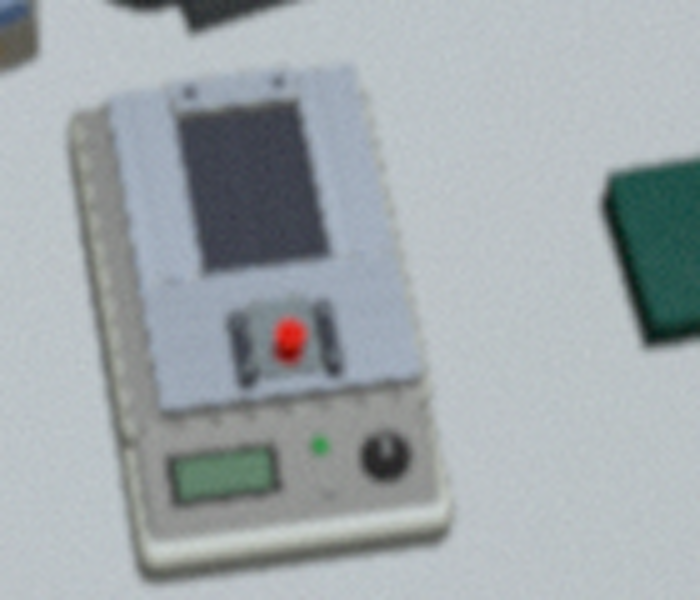

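View pics/side0z.png

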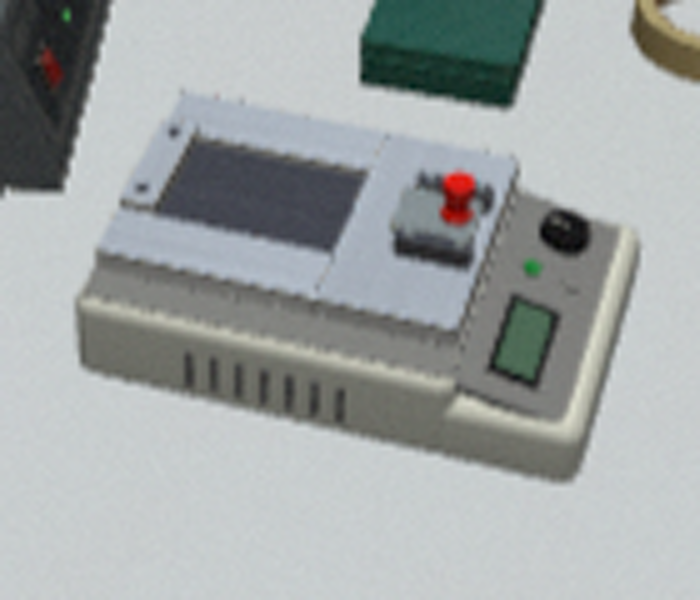

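Run:
```python
from h import *
c=manip.get_calibration("wrist");C=-c["R"].T@c["t"];Rt=np.array(manip.current_tcp_rot());p=np.array(manip.current_ee_pos())
print(C,p,Rt.T@(C-p))
print(pix("wrist",p+Rt@np.array([-.005,0,0])))
a=cv2.imread("pics/scene0.png")[280:360,180:260];b=cv2.imread("pics/side0.png")[340:420,300:380]
cv2.imwrite("pics/blk.png",cv2.resize(np.hstack([a,b]),None,fx=5,fy=5,interpolation=cv2.INTER_CUBIC))
for n in ["tip_box","timer","slide_box","bottle_amber"]:
    print(n,[(np.round(r["at"],3),round(r["confidence"],2)) for r in manip.look_for("scene",n)])
```

```text
[0.16915183 0.52840675 0.37334301] [0.23163437 0.49880049 0.23123546] [-0.14210689  0.00051302 -0.06914133]
[318.27982771 309.35748501]
tip_box [(array([ 0.694, -0.088,  0.067]), 0.55), (array([ 0.486, -0.199,  0.069]), 0.42)]
timer [(array([0.655, 0.044, 0.016]), 0.82)]
slide_box [(array([ 0.478, -0.468,  0.034]), 0.75)]
bottle_amber [(array([0.61 , 0.178, 0.084]), 0.7)]
```

View pics/blk.png

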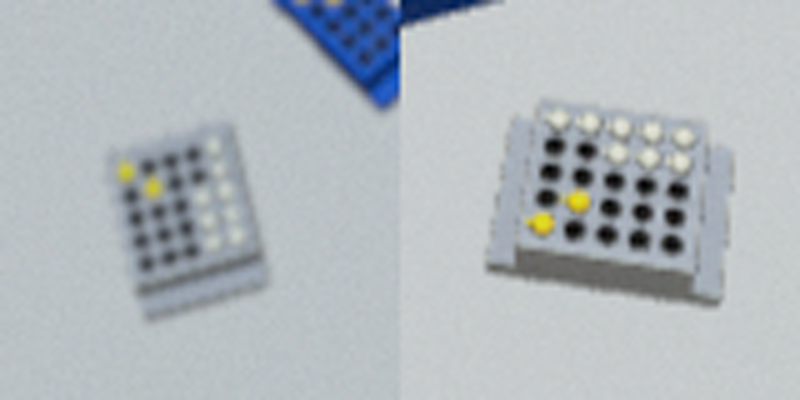

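```bash
cat >> h.py <<'E'
def rot(yaw):
    y=np.array([-np.sin(yaw),np.cos(yaw),0]);x=np.array([0,0,-1.]);return np.stack([x,y,np.cross(x,y)],1)
def snap(n,f):
    c=manip.get_calibration(n);p,d=manip.grab_frame(n);cv2.imwrite(f"pics/{f}.png",p[:,:,::-1]);np.savez(f"pics/{f}.npz",d=d,**c);return p,d,c
E
python3 - <<'E'
from h import *
manip.move_ptp([0.43,0.135,0.19],rot(np.radians(1)));snap("wrist","w_blk");print(manip.current_time(),manip.current_force())
manip.move_ptp([0.49,-0.203,0.24],rot(np.radians(-7.8)));snap("wrist","w_shk");print(manip.current_time(),manip.current_force(),manip.current_qpos())
E
```

```text
2.2417 [-0.14567801 -1.01401423  0.39151219]
3.6 [-0.3593235  -0.12071205 -0.36886548] [-4.78481509e-01  3.05777620e-01  1.69283842e+00  1.75075713e-04
  1.14341976e+00 -1.91475563e+00]
```

View pics/w_blk.png

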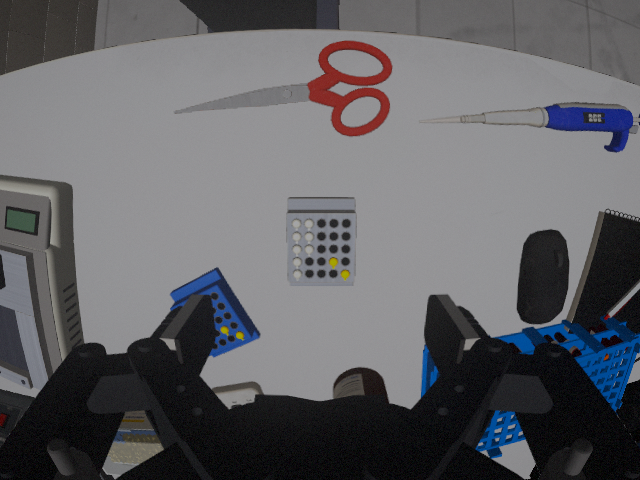

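View pics/w_shk.png

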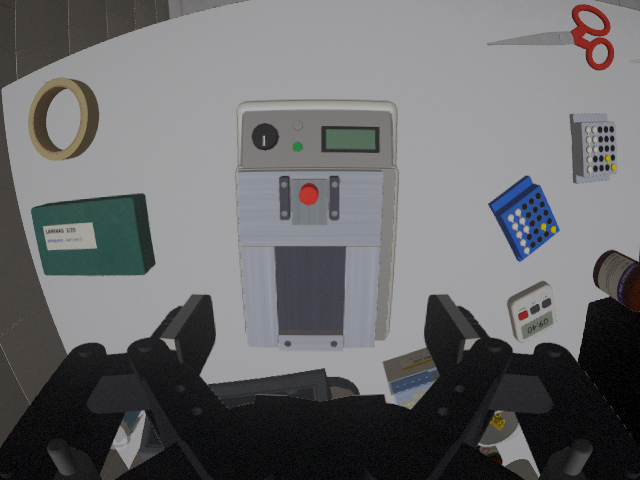

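Run:
```python
from h import *
z=np.load("pics/w_shk.npz");c={k:z[k] for k in ("camera_matrix","R","t")};d=z["d"]
P=cloud("wrist",d,c);X,Y,Z=P[...,0],P[...,1],P[...,2]
b=(d>0)&(X>.33)&(X<.66)&(Y>-.32)&(Y<-.08)
for lo,hi,l in((.0695,.0755,"deck"),(.02,.066,"hous"),(.0755,.0815,"stop"),(.086,.11,"knob")):
    m=b&(Z>lo)&(Z<hi);m&=~(P[...,0]>.64)
    m=cv2.morphologyEx(m.astype(np.uint8),cv2.MORPH_OPEN,np.ones((3,3)))>0
    if l in("stop",): m&=(X>.585)
    if m.sum(): print(l,m.sum(),np.median(Z[m]),cv2.minAreaRect((P[m][:,:2]*1000).astype(np.float32)))
# rectified ortho view of deck plane in shaker axes
yaw=np.radians(-7.8);ex=np.array([np.cos(yaw),np.sin(yaw)]);ey=np.array([-ex[1],ex[0]]);o=np.array([.505,-.2045])
img=cv2.imread("pics/w_shk.png")
s=.00033;ux=np.arange(-.125,.125,s);uy=np.arange(-.085,.085,s)
UX,UY=np.meshgrid(ux[::-1],uy[::-1],indexing="ij")
W=np.concatenate([o+UX[...,None]*ex+UY[...,None]*ey,np.full(UX.shape+(1,),.072)],-1)
m=pix("wrist",W,c).astype(np.float32);R=cv2.remap(img,m[...,0],m[...,1],cv2.INTER_CUBIC)
for k in range(-12,13,2):
    r=int((ux[-1]-k*.01)/s);cv2.putText(R,str(k*10),(0,r),0,.35,(0,0,255));cv2.line(R,(25,r),(32,r),(0,0,255))
for k in range(-8,9,2):
    q=int((uy[-1]-k*.01)/s);cv2.putText(R,str(k*10),(q-8,10),0,.35,(0,0,255));cv2.line(R,(q,12),(q,20),(0,0,255))
R=R[:600] ;print(R.shape);cv2.imwrite("pics/ortho.png",R)
# edges: profiles
def prof(p0,p1,q0,q1,n=400,k=40,z=.072):
    # average along q
    pts=np.array([[ (1-t)*np.array(p0)+t*np.array(p1)+ (a-.5)*np.array([q0,q1]) for t in np.linspace(0,1,n)] for a in np.linspace(0,1,k)])
    W=np.concatenate([o+pts[...,:1]*ex+pts[...,1:]*ey,np.full(pts.shape[:2]+(1,),z)],-1)
    m=pix("wrist",W,c).astype(np.float32);g=cv2.remap(cv2.cvtColor(img,cv2.COLOR_BGR2GRAY).astype(np.float32),m[...,0],m[...,1],cv2.INTER_LINEAR)
    return g.mean(0)
for nm,p0,p1,q in(("left +y",(.045,.02),(.045,.045),(.05,0)),("right -y",(.045,-.02),(.045,-.045),(.05,0)),("front",(.02,0),(-.01,0),(0,.04)),("rear",(.08,0),(.105,0),(0,.04))):
    g=np.convolve(prof(p0,p1,*q),np.ones(9)/9,"same");dg=np.abs(np.gradient(g));dg[:12]=0;dg[-12:]=0
    i=dg.argmax();t=i/399;print(nm,(np.array(p0)*(1-t)+np.array(p1)*t).round(4),g[::25].round())
# axis estimation: edges at different x for yaw
for nm,sg in(("+y",1),("-y",-1)):
  r=[]
  for x in np.linspace(.015,.08,8):
    g=np.convolve(prof((x,sg*.02),(x,sg*.045),.006,0,k=10),np.ones(15)/15,"same");dg=np.abs(np.gradient(g));dg[:16]=0;dg[-16:]=0
    r.append((x,sg*(.02+.025*dg.argmax()/399)))
  r=np.array(r);print(nm,r[:,1].round(4),np.degrees(np.polyfit(r[:,0],r[:,1],1)[0]))
```

```text
deck 14853 0.07144175400709146 ((533.9386596679688, -215.968017578125), (125.06757354736328, 171.86541748046875), 82.21161651611328)
hous 13558 0.04934627729946136 ((504.45318603515625, -205.96519470214844), (150.54904174804688, 236.2801513671875), 82.40293884277344)
stop 1057 0.0773895007833961 ((608.9384765625, -226.29537963867188), (60.74230194091797, 19.81427001953125), 83.06791687011719)
knob 316 0.10242524215847473 ((464.817626953125, -206.67665100097656), (14.676302909851074, 14.508116722106934), 39.1584587097168)
(600, 516, 3)
left +y [0.045  0.0238] [ 38.  69.  84. 145. 145. 146. 148. 149. 147. 147. 148. 149. 147. 145.
 145. 145.]
right -y [ 0.045  -0.0384] [ 38.  69.  68.  68.  67.  69.  68.  67.  69.  68.  69.  69. 121. 144.
 146. 151.]
front [0.0101 0.    ] [ 38.  68.  68.  69.  69.  86. 145. 146. 144. 146. 141. 144. 143. 144.
 143. 142.]
rear [0.0994 0.    ] [ 38.  68.  67.  67.  67.  68.  67.  68.  68.  72.  73.  73.  76. 126.
 140. 143.]
+y [0.0239 0.0234 0.0235 0.0237 0.0239 0.0241 0.0236 0.0237] 0.09665279944851757
-y [-0.0392 -0.0385 -0.0382 -0.0385 -0.038  -0.0384 -0.0387 -0.0386] 0.20711314167541567
```

View pics/ortho.png

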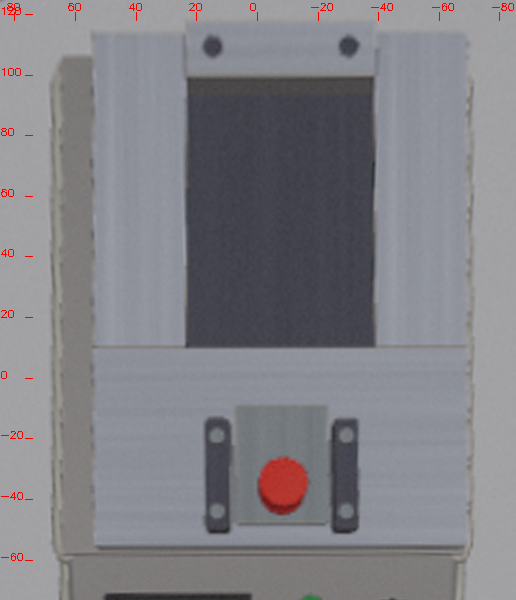

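Run:
```python
from h import *
for f in ("w_blk","w_shk"):
    z=np.load(f"pics/{f}.npz");c={k:z[k] for k in ("camera_matrix","R","t")};d=z["d"]
    P=cloud("wrist",d,c);X,Y,Z=P[...,0],P[...,1],P[...,2]
    b=(d>0)&(abs(X-.457)<.06)&(abs(Y-.138)<.045)
    print(np.median(Z[b&(Z<.004)]))
    for lo,hi in((.018,.033),(.005,.013),(.005,.033)):
        m=b&(Z>lo)&(Z<hi);m=cv2.morphologyEx(m.astype(np.uint8),cv2.MORPH_OPEN,np.ones((3,3)))>0
        print(f,m.sum(),cv2.minAreaRect((P[m][:,:2]*1000).astype(np.float32)))
```

```text
-0.0013011705766220192
w_blk 4845 ((457.68743896484375, 138.0284423828125), (64.68846130371094, 60.51933288574219), 0.9053367972373962)
w_blk 1037 ((457.5293884277344, 137.78196716308594), (83.73970031738281, 60.711856842041016), 0.8782365918159485)
w_blk 5983 ((457.5768737792969, 137.89108276367188), (83.79579162597656, 60.73198318481445), 1.048486351966858)
-0.0013786200089292429
w_shk 1912 ((457.92535400390625, 136.9104461669922), (63.786590576171875, 62.06193161010742), 0.25920370221138)
w_shk 640 ((457.92303466796875, 136.30938720703125), (83.37921905517578, 60.41925048828125), 0.15947023034095764)
w_shk 2729 ((457.9315490722656, 137.00526428222656), (83.10685729980469, 62.068695068359375), 0.7278477549552917)
```

Run:
```python
from h import *
R=rot(np.radians(.9))
manip.move_ptp([.4577,.138,.10],R)
manip.move_l([.4577,.138,.004],max_speed=.1)
print(manip.current_force())
manip.set_gripper(0.6,40);print(manip.current_grip_width(),manip.current_force())
if manip.current_grip_width()<.62: manip.set_gripper(0.3,40);print(manip.current_grip_width())
manip.move_l([.4577,.138,.10],max_speed=.15)
manip.dwell(.2);print(manip.current_force(),manip.current_grip_width(),manip.current_time());snap("wrist","held");snap("side","held_s")
```

```text
[-0.25179663  0.34167056  0.04409901]
0.6929300911214594 [-1.40140883 -1.28032583  7.74275896]
[ 0.06307218 -0.31456947 -2.67324338] 0.6876312806093314 7.4667
```

View pics/held.png

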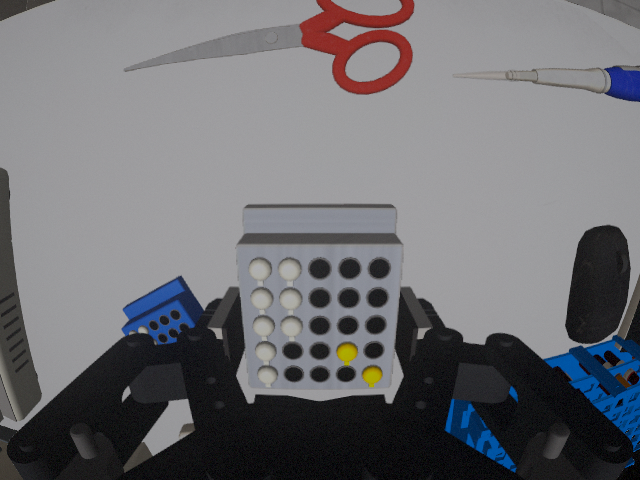

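View pics/held_s.png

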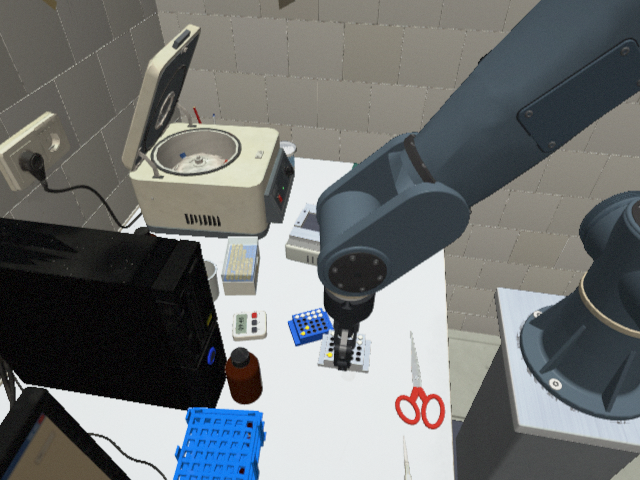

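Run:
```python
from h import *
z=np.load("pics/held.npz");c={k:z[k] for k in ("camera_matrix","R","t")};d=z["d"]
P=cloud("wrist",d,c);X,Y,Z=P[...,0],P[...,1],P[...,2]
b=(d>0)&(abs(X-.457)<.06)&(abs(Y-.138)<.031)
print(np.histogram(Z[b],bins=np.arange(.08,.14,.003)))
m=b&(abs(X-.457)<.025)&(abs(Y-.138)<.025)&(Z>.11)&(Z<.13)
A=np.c_[X[m],Y[m],np.ones(m.sum())];k,*_=np.linalg.lstsq(A,Z[m],rcond=None);print("tilt",k[:2], np.median(Z[m]))
for lo,hi in((.112,.13),(.095,.11)):
    m=b&(Z>lo)&(Z<hi);m=cv2.morphologyEx(m.astype(np.uint8),cv2.MORPH_OPEN,np.ones((3,3)))>0
    print(m.sum(),X[m].min(),X[m].max(),cv2.minAreaRect((P[m][:,:2]*1000).astype(np.float32)))
```

```text
(array([    0,     0,     0,     0,    46,   237,   211,  3906,   475,
         314,   345,   535, 18237,  4623,   343,   240,   255,   264,
         300,   265]), array([0.08 , 0.083, 0.086, 0.089, 0.092, 0.095, 0.098, 0.101, 0.104,
       0.107, 0.11 , 0.113, 0.116, 0.119, 0.122, 0.125, 0.128, 0.131,
       0.134, 0.137, 0.14 ]))
tilt [-0.00452981 -0.02852272] 0.1183223072765467
24180 0.42424400122725453 0.4894984158321338 ((457.1905822753906, 138.158935546875), (64.9740982055664, 61.95530700683594), 0.9383341670036316)
5084 0.4146048698268174 0.4260952823417002 ((420.2092590332031, 137.72039794921875), (10.946109771728516, 60.32875061035156), 0.9555419683456421)
```

```bash
cat >> h.py <<'E'
YAW=np.radians(-7.72);EX=np.array([np.cos(YAW),np.sin(YAW),0]);EY=np.array([-EX[1],EX[0],0])
P0=np.array([.5568,-.2190,0])
def W(a,b,z): return P0+EX*a+EY*b+np.array([0,0,z])
E
python3 - <<'E'
from h import *
R=rot(YAW)
manip.move_l([.4577,.138,.17],max_speed=.2)
manip.move_ptp(W(-.005,-.005,.15),R)
manip.move_l(W(-.005,-.005,.084),max_speed=.12)
manip.dwell(.15);f0=np.array([manip.current_force() for _ in range(5)]).mean(0);print("base",f0,manip.current_time())
np.save("f0.npy",f0)
z=.084
while z>.070:
    z-=.001 if z>.079 else .0005
    manip.move_l(W(-.005,-.005,z),max_speed=.03)
    f=np.array(manip.current_force())-f0
    if z<.080: print(round(z,4),f.round(2),manip.current_ee_pos()[2])
    if f[2]>3: break
print(manip.current_time())
E
```

```text
base [ 0.38608648 -0.43613367 -3.14217202] 10.3083
0.079 [ 0.42 -1.02 -0.01] 0.07891259216694481
0.0785 [-0.21 -0.25 -0.15] 0.07845803884089562
0.078 [-0.07  0.72 -0.19] 0.07794989462683158
0.0775 [-0.23 -0.02  0.94] 0.07745942561965868
0.077 [-0.26  0.82  0.5 ] 0.07693232354139007
0.0765 [-1.42  0.89  3.38] 0.0766946121582434
12.8083
```

Run:
```python
from h import *
f0=np.load("f0.npy");a=-.005;z=.0767
def F():
    return np.array([manip.current_force() for _ in range(3)]).mean(0)-f0
manip.move_l(W(a,-.005,z),max_speed=.03); print(F())
hist=[]
while a<.009:
    a+=.0005
    manip.move_l(W(a,-.005,z),max_speed=.03)
    f=F();g=(f@EX,f@EY,f[2]);p=np.array(manip.current_ee_pos())-P0
    print(round(a*1e3,1),np.round(g,2),(p@EX*1e3).round(2),(p@EY*1e3).round(2),(p[2]*1e3).round(2))
    if g[0]<-5: break
    if g[2]>7: z+=.0002
    if g[2]<1.5: z-=.0002
print(manip.current_time(),z)
```

```text
[-0.242266   -0.04918048  1.04488962]
-4.5 [-0.73  0.69  2.98] -4.55 -5.01 76.71
-4.0 [-1.31  0.71  2.36] -3.99 -5.0 76.69
-3.5 [-1.39 -0.29  1.95] -3.45 -5.0 76.69
-3.0 [-1.9   1.08  1.7 ] -2.95 -5.01 76.68
-2.5 [-1.25  0.27  2.76] -2.44 -4.99 76.69
-2.0 [-1.48  0.97  2.84] -1.95 -5.0 76.7
-1.5 [-1.2  -0.08  1.72] -1.44 -5.0 76.68
-1.0 [-1.8   0.52  2.54] -0.94 -5.0 76.71
-0.5 [-0.64  0.22  1.83] -0.44 -5.0 76.68
0.0 [-1.71  1.25  2.36] 0.07 -5.01 76.72
0.5 [-1.16  0.76  1.81] 0.57 -4.99 76.71
1.0 [-0.59  1.27  2.4 ] 1.05 -4.99 76.7
1.5 [-0.39  0.53  1.88] 1.56 -5.0 76.72
2.0 [-1.29  0.66  2.04] 1.96 -4.98 76.67
2.5 [-4.55  1.01  4.73] 2.0 -4.99 76.66
3.0 [-9.49  0.2   6.52] 2.02 -4.97 76.64
17.0583 0.0767
```

Run:
```python
from h import *
f0=np.load("f0.npy");a=.0023;z=.0765;b=-.005
def F():
    return np.array([manip.current_force() for _ in range(3)]).mean(0)-f0
manip.move_l(W(a,b,z),max_speed=.03); print(F())
while b<.0065:
    b+=.0004
    manip.move_l(W(a,b,z),max_speed=.03)
    f=F();g=(f@EX,f@EY,f[2]);p=np.array(manip.current_ee_pos())-P0
    print(round(b*1e3,1),np.round(g,2),(p@EX*1e3).round(2),(p@EY*1e3).round(2),(p[2]*1e3).round(2),round(z*1e3,2))
    if abs(g[1])>12 or g[2]>15: print("guard");break
    if g[0]<-7: a-=.0002
    if g[0]>-1.5: a+=.0002
    if g[2]>7: z+=.0002
    if g[2]<2: z-=.0003
    if z<.0752: print("drop?");break
print(manip.current_time(),z,a,b)
```

```text
[-6.14010572  1.85552347  6.70819628]
-4.6 [-6.92 -1.79  6.46] 2.02 -4.93 76.62 76.5
-4.2 [-7.37 -3.69  5.28] 2.03 -4.87 76.63 76.5
-3.8 [-5.91 -4.12  5.68] 2.0 -4.54 76.64 76.5
-3.4 [-5.13 -4.5   5.53] 2.03 -4.23 76.62 76.5
-3.0 [-5.09 -4.84  3.8 ] 2.01 -3.84 76.61 76.5
-2.6 [-4.73 -4.87  4.78] 2.02 -3.45 76.62 76.5
-2.2 [-5.17 -4.13  4.65] 2.05 -3.05 76.63 76.5
-1.8 [-4.99 -3.84  4.36] 2.03 -2.61 76.61 76.5
-1.4 [-4.6  -4.23  3.76] 2.02 -2.13 76.59 76.5
-1.0 [-2.65 -0.81  0.53] 1.99 -1.11 76.28 76.5
-0.6 [-2.82 -1.11  0.88] 2.0 -0.53 76.02 76.2
-0.2 [-3.81 -0.34  0.75] 2.0 -0.12 75.8 75.9
0.2 [-4.2  -2.05  0.52] 2.02 0.24 75.56 75.6
0.6 [-4.37 -1.9   1.89] 2.03 0.58 75.29 75.3
drop?
20.8083 0.07500000000000002 0.0021 0.0006000000000000011
```

Run:
```python
from h import *
f0=np.load("f0.npy");a=.0012;z=.0752;b=.0002
def F():
    return np.array([manip.current_force() for _ in range(3)]).mean(0)-f0
manip.move_l(W(a,b,z),max_speed=.02); print(F())
while z>.0712:
    z-=.0004
    manip.move_l(W(a,b,z),max_speed=.03)
    f=F();g=(f@EX,f@EY,f[2]);p=np.array(manip.current_ee_pos())-P0
    print(np.round(g,2),(p@EX*1e3).round(2),(p@EY*1e3).round(2),(p[2]*1e3).round(2),round(z*1e3,2))
    if g[2]>5 or np.hypot(*g[:2])>12: break
print(manip.current_time())
```

```text
[-0.15078901  0.11983871  0.23979135]
[-1.17 -0.19 -0.45] 1.32 0.26 74.79 74.8
[-1.05  0.49  0.48] 1.21 0.21 74.38 74.4
[-0.04  0.25  1.31] 1.2 0.18 73.97 74.0
[0.02 0.79 0.77] 1.18 0.21 73.56 73.6
[0.34 0.06 1.65] 1.2 0.19 73.18 73.2
[-0.63  0.41 -0.47] 1.19 0.2 72.77 72.8
[ 0.07 -0.33  0.25] 1.18 0.22 72.37 72.4
[-0.32  0.16 -0.11] 1.17 0.19 71.96 72.0
[-0.59 -0.25  3.2 ] 1.24 0.19 71.72 71.6
[-3.97  0.51  8.2 ] 1.26 0.18 71.68 71.2
23.5583
```

Run:
```python
from h import *
p=W(.0012,.0002,.0720);manip.move_l(p,max_speed=.03)
manip.set_gripper(.95);print(manip.current_grip_width(),manip.current_force())
manip.move_l(W(.0012,.0002,.15),max_speed=.12)
manip.set_gripper(0.0)
manip.move_l(W(-.08,.0,.20),max_speed=.2)
P,d,c=snap("wrist","seat");print(manip.current_time(),manip.current_force())
C=cloud("wrist",d,c)-P0;a=C@EX;b=C@EY;Z=C[...,2];ok=d>0
for l,m in(("deck sides",ok&(abs(a)<.03)&(abs(abs(b)-.045)<.006)),("top",ok&(abs(a)<.025)&(abs(b)<.025)),("frontfoot",ok&(abs(a+.037)<.002)&(abs(b)<.02)),("rearfoot",ok&(abs(a-.038)<.002)&(abs(b)<.02)),("ft",ok&(abs(a+.025)<.003)&(abs(b)<.025)),("rt",ok&(abs(a-.025)<.003)&(abs(b)<.025))): print(l,m.sum(),np.percentile(Z[m],[10,50,90]).round(4))
m=ok&(Z>.09)&(Z<.11)&(abs(b)<.03)&(a<-.05)&(a>-.12);print("knob",m.sum(),[(x[m].min().round(4),x[m].max().round(4)) for x in(a,b,Z)])
m=ok&(Z>.0975)&(Z<.11)&(abs(b)<.03)&(a<-.05)&(a>-.12);print("knobtop",m.sum(),[(x[m].min().round(4),x[m].max().round(4)) for x in(a,b,Z)])
```

```text
0.9460270187761587 [ 0.67699986 -0.97675697 -0.40152461]
26.3667 [-0.53192537  0.90718802  0.2297082 ]
deck sides 1408 [0.0707 0.0714 0.0722]Traceback (most recent call last):
  File "<stdin>", line 9, in <module>
    return _quantile_unchecked(
        a, q, axis, out, overwrite_input, method, keepdims, weights)
    return _ureduce(a,
                    func=_quantile_ureduce_func,
    ...<5 lines>...
                    overwrite_input=overwrite_input,
                    method=method)
    r = func(a, **kwargs)
    result = _quantile(arr,
                       quantiles=q,
    ...<2 lines>...
                       out=out,
                       weights=wgt)
    slices_having_nans = np.isnan(arr[-1, ...])
                                  ~~~^^^^^^^^^
IndexError: index -1 is out of bounds for axis 0 with size 0
```

View pics/seat.png

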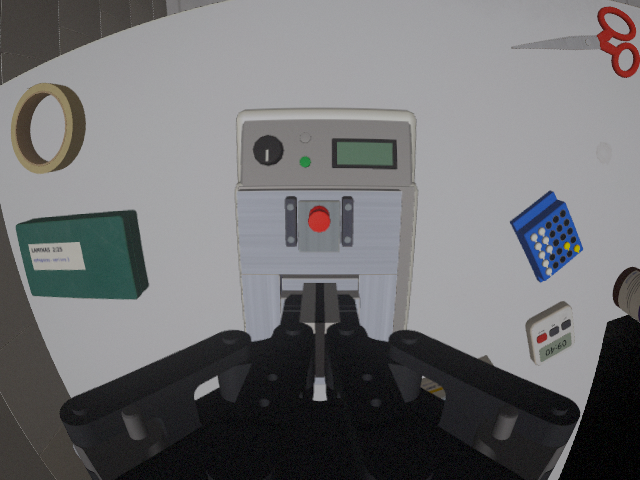

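Run:
```python
from h import *
z=np.load("pics/seat.npz");c={k:z[k] for k in ("camera_matrix","R","t")};d=z["d"]
def rep(n,d,c):
  C=cloud(n,d,c)-P0;a=C@EX;b=C@EY;Z=C[...,2];ok=d>0
  for l,m in(("deck sides",ok&(abs(a)<.03)&(abs(abs(b)-.045)<.006)),("top",ok&(abs(a)<.025)&(abs(b)<.025)),("frontfoot",ok&(abs(a+.037)<.002)&(abs(b)<.025)),("rearfoot",ok&(abs(a-.038)<.002)&(abs(b)<.025)),("ft",ok&(abs(a+.025)<.003)&(abs(b)<.025)),("rt",ok&(abs(a-.025)<.003)&(abs(b)<.025)),("lt",ok&(abs(a)<.025)&(abs(b-.025)<.003)),("rt",ok&(abs(a)<.025)&(abs(b+.025)<.003))):
    if m.sum(): print(l,m.sum(),np.percentile(Z[m],[10,50,90]).round(4))
  for zl in (.09,.0975):
    m=ok&(Z>zl)&(Z<.11)&(abs(b)<.03)&(a<-.05)&(a>-.12)
    if m.sum():print("knob",m.sum(),[(x[m].min().round(4),x[m].max().round(4)) for x in(a,b,Z)])
rep("wrist",d,c)
for n in("side","scene"):
  p,d,c=snap(n,"seat_"+n);print(n);rep(n,d,c)
a=cv2.imread("pics/seat_scene.png")[200:320,300:440];b=cv2.imread("pics/seat_side.png")[185:305,270:410]
cv2.imwrite("pics/s2.png",cv2.resize(np.vstack([a,b]),None,fx=2.5*.99,fy=2.5*.99,interpolation=cv2.INTER_CUBIC))
```

```text
deck sides 1408 [0.0707 0.0714 0.0722]
frontfoot 212 [0.0744 0.0754 0.0761]
lt 1 [0.091 0.091 0.091]
rt 5 [0.0898 0.0899 0.0902]
knob 422 [(np.float64(-0.0997), np.float64(-0.0846)), (np.float64(-0.0073), np.float64(0.0075)), (np.float64(0.095), np.float64(0.1044))]
knob 405 [(np.float64(-0.0997), np.float64(-0.0846)), (np.float64(-0.0073), np.float64(0.0075)), (np.float64(0.0977), np.float64(0.1044))]
side
deck sides 309 [0.0699 0.4505 0.4855]
top 293 [0.0882 0.0901 0.0924]
frontfoot 22 [0.0732 0.0745 0.076 ]
rearfoot 8 [0.0733 0.0745 0.076 ]
ft 35 [0.0881 0.0895 0.0926]
rt 35 [0.0881 0.0906 0.0922]
lt 41 [0.0884 0.0901 0.0913]
rt 18 [0.0882 0.0898 0.091 ]
knob 38 [(np.float64(-0.098), np.float64(-0.0854)), (np.float64(-0.0063), np.float64(0.0087)), (np.float64(0.0906), np.float64(0.1053))]
knob 27 [(np.float64(-0.0976), np.float64(-0.0854)), (np.float64(-0.0063), np.float64(0.0087)), (np.float64(0.0975), np.float64(0.1053))]
scene
frontfoot 1 [0.4943 0.4943 0.4943]
```

View pics/s2.png

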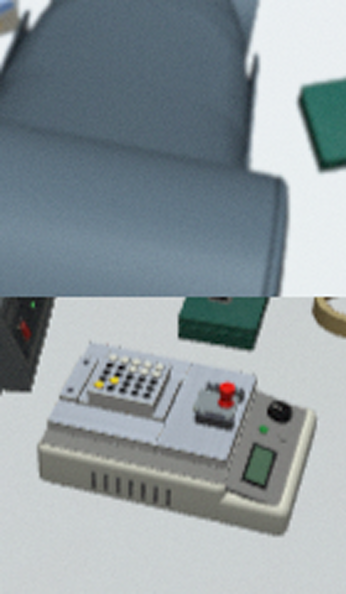

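Run:
```python
from h import *
def F(): return np.array([manip.current_force() for _ in range(3)]).mean(0)
manip.move_l(W(-.14,0,.16),max_speed=.2)
manip.move_l(W(-.14,0,.089),max_speed=.12)
manip.dwell(.1);f0=F();print(f0,manip.current_time())
a=-.14
while a<-.06:
    a+=.003 if a<-.088 else .001
    manip.move_l(W(a,0,.089),max_speed=.06)
    f=F()-f0;p=np.array(manip.current_ee_pos())-P0
    print(round(a*1e3,1),np.round((f@EX,f@EY,f[2]),2),(p@EX*1e3).round(2))
    if f@EX<-9: break
print(manip.current_time())
```

```text
[0.02977799 0.88540461 0.39571638] 27.8167
-137.0 [-0.51 -0.95 -0.29] -136.61
-134.0 [ 0.18 -0.61 -1.19] -133.82
-131.0 [-0.29 -0.64 -0.53] -130.85
-128.0 [ 0.03 -1.66 -1.28] -127.83
-125.0 [-0.22  0.13  0.46] -124.85
-122.0 [-0.3  -0.62 -0.7 ] -121.86
-119.0 [-0.14 -0.53 -1.06] -118.85
-116.0 [ 0.27 -1.57 -1.18] -115.86
-113.0 [-1.02 -1.27 -0.7 ] -112.84
-110.0 [ 0.03 -0.19 -0.36] -109.89
-107.0 [-0.08 -0.73  0.08] -106.81
-104.0 [ 0.64 -1.12 -0.44] -103.73
-101.0 [-0.37 -0.87 -0.54] -100.69
-98.0 [-0.12 -0.65 -1.72] -97.72
-95.0 [ 0.71 -1.05  0.05] -94.75
-92.0 [ 0.29 -1.81 -0.6 ] -91.73
-89.0 [ 1.21 -0.43 -0.28] -88.73
-86.0 [-0.05 -0.81  0.1 ] -85.71
-85.0 [ 0.09 -0.74  0.56] -84.98
-84.0 [-1.4  -1.29  0.13] -84.01
-83.0 [-0.02 -1.45 -0.61] -82.93
-82.0 [-0.9  -0.88 -0.13] -81.91
-81.0 [-1.31 -1.31  0.92] -80.9
-80.0 [-5.34 -1.11  3.16] -80.61
-79.0 [-10.89  -2.57   6.36] -80.5
34.0667
```

Run:
```python
from h import *
manip.move_l(W(-.10,0,.089),max_speed=.1)
manip.move_l(W(-.13,0,.20),max_speed=.2)
p,d,c=snap("wrist","latched");ok=d>0
C=cloud("wrist",d,c)-P0;a=C@EX;b=C@EY;Z=C[...,2]
m=ok&(Z>.0975)&(Z<.11)&(abs(b)<.03)&(a<-.04)&(a>-.12);print("knob",m.sum(),[(x[m].min().round(4),x[m].max().round(4)) for x in(a,b,Z)])
p,d,c=snap("side","latched_side");cv2.imwrite("pics/l2.png",cv2.resize(p[185:305,270:410,::-1],None,fx=5,fy=5,interpolation=cv2.INTER_CUBIC))
ok=d>0;C=cloud("side",d,c)-P0;a=C@EX;b=C@EY;Z=C[...,2]
for s in(-.025,.025):
    m=ok&(abs(a-s)<.004)&(abs(b)<.025);print(s,np.median(Z[m]))
    m=ok&(abs(a)<.025)&(abs(b-s)<.004);print(s,np.median(Z[m]))
print(manip.current_time(),manip.current_force())
```

```text
Traceback (most recent call last):
ValueError: zero-size array to reduction operation minimum which has no identity
```

View pics/latched.png

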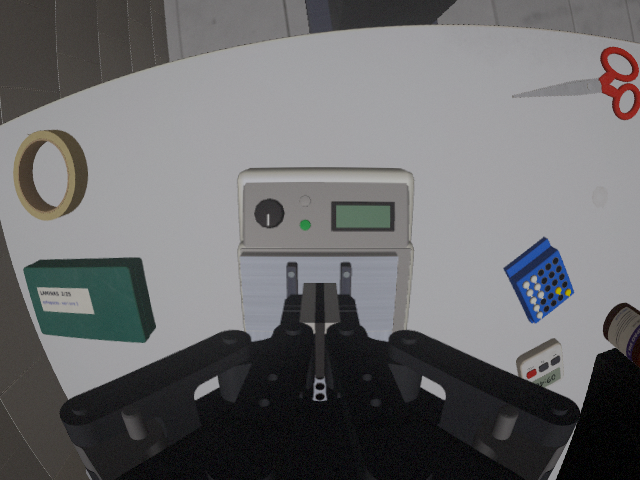

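Run:
```python
from h import *
manip.set_gripper(.95)
manip.move_l(W(-.10,0,.24),max_speed=.2)
p,d,c=snap("wrist","latched2");ok=d>0
C=cloud("wrist",d,c)-P0;a=C@EX;b=C@EY;Z=C[...,2]
def r(x): return (x.min().round(4),x.max().round(4)) if x.size else None
m=ok&(Z>.0975)&(Z<.11)&(abs(b)<.03)&(a<-.04)&(a>-.12);print("knob",m.sum(),[r(x[m]) for x in(a,b,Z)])
for l,q in(("wrist",None),("side",1)):
    if q: p,d,c=snap("side","latched_side");cv2.imwrite("pics/l2.png",cv2.resize(p[185:305,270:410,::-1],None,fx=4,fy=4,interpolation=cv2.INTER_CUBIC));ok=d>0;C=cloud("side",d,c)-P0;a=C@EX;b=C@EY;Z=C[...,2]
    for s in(-.025,.025):
        m=ok&(abs(a-s)<.004)&(abs(b)<.025);print(s,np.median(Z[m]) if m.any() else None)
        m=ok&(abs(a)<.025)&(abs(b-s)<.004);print(s,np.median(Z[m]) if m.any() else None)
print(manip.current_time(),manip.current_force())
```

```text
knob 286 [(np.float64(-0.0705), np.float64(-0.0554)), (np.float64(-0.0071), np.float64(0.0076)), (np.float64(0.0976), np.float64(0.1046))]
-0.025 0.09070156422481757
-0.025 0.09066989822859645
0.025 0.09088692331618269
0.025 0.09057986486950013
-0.025 0.09012298351429529
-0.025 0.08941751250761854
0.025 0.09040124494176778
0.025 0.08951734399254932
36.45 [-0.5229525   0.37255046 -0.83732761]
```

View pics/latched2.png

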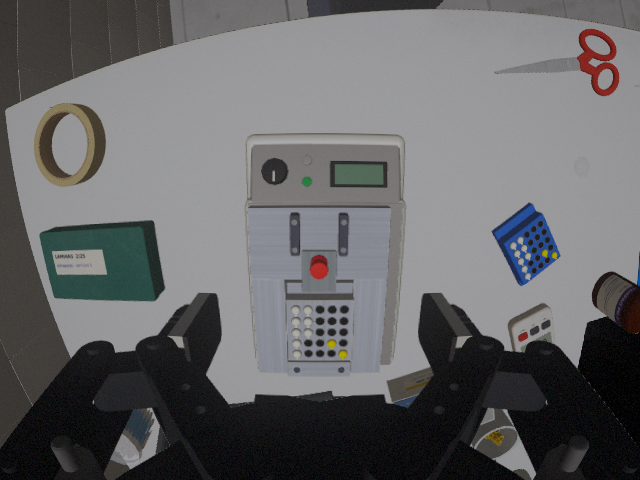

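View pics/l2.png

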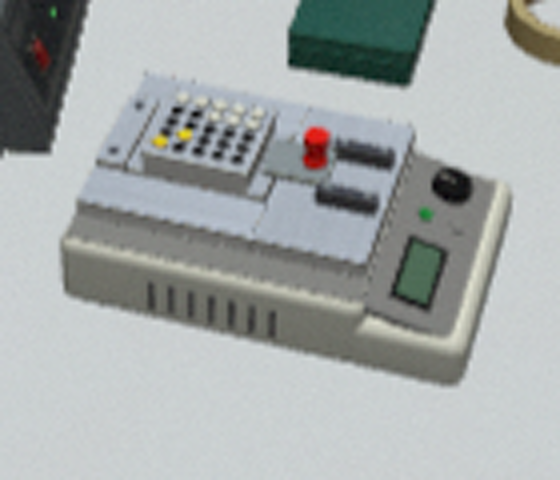

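Run:
```python
from h import *
for f,zz in(("latched2",.082),("w_shk",.082)):
    z=np.load(f"pics/{f}.npz");c={k:z[k] for k in ("camera_matrix","R","t")}
    img=cv2.imread(f"pics/{f}.png")
    A=np.arange(-.01,-.11,-.0002);B=np.arange(.03,-.03,-.0002)
    aa,bb=np.meshgrid(A,B,indexing="ij");w=P0+aa[...,None]*EX+bb[...,None]*EY;w[...,2]=zz
    m=pix("wrist",w,c).astype(np.float32);o=cv2.remap(img,m[...,0],m[...,1],cv2.INTER_CUBIC)
    for k in range(-20,-110,-10):
        r=int(np.argmin(abs(A-k/1000)));cv2.line(o,(0,r),(12,r),(0,0,255));cv2.putText(o,str(k),(14,r+3),0,.35,(0,0,255))
    cv2.imwrite(f"pics/t_{f}.png",o)
a=np.hstack([cv2.imread("pics/t_latched2.png"),cv2.imread("pics/t_w_shk.png")]);cv2.imwrite("pics/t.png",a)
cv2.imwrite("pics/t.png",cv2.resize(a,None,fx=1.2,fy=1.2))
```

```text
(no output)
```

View pics/t.png

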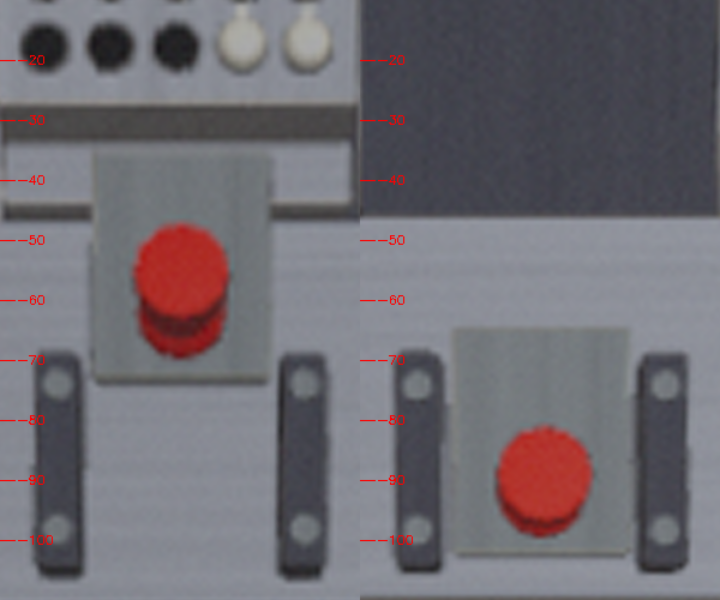

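Run:
```python
from h import *
manip.dwell(.3);print(manip.current_time(),manip.current_force(),manip.sign_off())
```

```text
the job is handed in; nothing more can be done
36.75 [-0.42952926  0.108016    0.10129023] None
```

The tube block is seated in the shaker pocket and the latch is home over its foot. I handed the job in at 36.75 s, and no verdict is reported.

**Seating:** I gripped the aluminium block across y and touched it down on the deck. I slid it lightly against the rear stop, with wrist forces up to about 11 N, until it dropped in. It reached the pocket floor 5.0 mm below deck contact, and then I released it. Afterwards the depth images showed both feet about 4 mm above the deck and the top level to within about 1 mm.

**Latch:** I pushed the knob until it stopped hard at about 11 N. It moved about 29 mm. With a starting value of about 2.7 mm, estimated from the tongue tip's distance to the pocket edge, that puts it about 32 mm home. The final picture shows the tongue tip about 8 mm past the pocket's front edge and clear of the block's raised middle. The latch value comes only from the images, and I did not push a second time to confirm it.

The gripper is open and clear of everything, and no bystander was approached. Two checks failed on the way: the closed fingers hid first the block, then the knob. I got those views from the side camera and after opening the gripper.

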